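Hook a drive module into its test cradle and latch it

TASK

Load the drive module into the test cradle: tilt it steeply, hook its two tongues in under the cradle's steel lips, and swing the free end down between the corner posts until the module lies flat and fully home on its seat. Keep hold of it on the way down (do not let it drop), then slide the latch fully over its free edge and let go. Leave the other things on the bench where they are.

Things in the scene. Friction and masses are not known exactly. Their poses are not given: they have to be found in the camera images.
- module: Loose drive module, 0.2 to 0.45 kg, flat on the bench: bare aluminium carrier plate 130 (x) x 100 (y) x 4 mm with a green circuit card on it. Origin: centre of the plate's underside; x along its length, z up. Two flat tongues 18 wide, 4 thick, 12 long stick out of its -x end at y = +-30, level with the plate. The +x (free) end has a bare metal margin 17 mm wide.
- heatsink_top (a point): Middle of the top of the module's black finned heatsink, module frame (0, 0, 40) mm: 44 (x) x 36 (y) mm, from z = 6 to 40, flat sides at y = +-18. Grip it across y; nothing beside those sides is over 8 mm high. Capacitors (to z = 26) stand at x = -52 to -34, a terminal strip (to z = 19) at x = 30 to 42.
- tongue_l (a point): Middle of the tip of the module's tongue at y = +30: module frame (-77, 30, 2) mm.
- tongue_r (a point): Middle of the tip of the module's tongue at y = -30: module frame (-77, -30, 2) mm.
- free_edge (a point): Middle of the module's free edge, opposite the tongues: module frame (65, 0, 2) mm.
- cradle: Test cradle fixed to the bench: aluminium base 240 x 150 mm, black rails. Origin: on the bench, below the middle of the seat; x points from the hook block (nearer the robot) to the latch, z up. A seated module points the same way, origin at x = -4 to 2, y within 2, z = 22 mm: it lies on rails at y = +-43 and its tongues on a level sill, top z = 22. Side guides (y = +-52, to z = 33) centre it.
- lip_l (a point): Outer lower edge of the steel lip over the hook block's window at y = +30: cradle frame (-68, 30, 35) mm. The window is 24 wide, from the sill (z = 22) to the lip, back wall at x = -81. The lip's underside slopes from z = 35 at its edge down to z = 27.5 at the wall, so a tongue enters with the module tilted 22 to 30 degrees, free end up. The hook block's top is z = 44.
- lip_r (a point): The same point of the other lip, at y = -30: cradle frame (-68, -30, 35) mm.
- post_top (a point): Middle between the tops of the two black corner posts (14 x 16 mm, at y = +-37 to +-53) that stand just behind the free end of a seated module: cradle frame (74, 0, 68) mm. They rise from the base to z = 68, faces at x = 67.5, tops sloping back; because of them the module goes in only when tilted.
- latch (a joint): Sliding latch of the cradle, m: 0 = fully open (bolt's nose at cradle x = 70 mm, clear of the module), 0.014 = fully closed (nose at x = 56, over the free edge). It moves along the cradle's -x, takes about 2 N, stays where left, and starts at 0 to 0.003. The bolt's underside is z = 28, 2 mm above the plate of a seated module: it closes only over a module that is home.
- latch_grip (a point): On the latch's upright black thumb fin, 22 (x) x 12 (y) mm, standing from z = 32 to 66: this point is in its middle at z = 55 and moves with the latch (cradle x = 112, y = 0 when fully open). Low guide cheeks with screw heads, up to z = 36, flank the bolt below the fin.
- multimeter: Bystander: black multimeter on its tilt bail, 199 x 92 x 102 mm; origin below its middle.
- side_cutters: Bystander: cutters with red handles lying flat, 48 x 122 x 12 mm; origin below the middle.
- kapton_roll: Bystander: amber tape roll lying flat, diameter 91, 12 mm high; origin below its middle.
- screw_dish: Bystander: small white dish of screws, diameter 75, 15 mm high; origin below its middle.
- parts_box: Bystander: white compartment box with closed lid, 115 x 165 x 38 mm; origin below its middle.
- chip_puller: Bystander: green U-shaped chip puller lying flat, 40 x 120 x 10 mm, between module and cradle; origin below its middle.

How it is judged:
On the way, in this order (a step that is already met when the one before it is completed fails the run):
1. both tongues are hooked under the lips while the module is still tilted, free end up (x of each of tongue_l, tongue_r in the frame of cradle below -0.071 m and z of each of tongue_l, tongue_r in the frame of cradle below 0.029 m and y of tongue_l in the frame of cradle between 0.02 and 0.04 m and angle between module's own z axis and vertical above 0.2 rad), for 0.1 s.
2. the module lies flat and home on its seat (x of each of tongue_l, tongue_r in the frame of cradle below -0.0735 m and z of each of tongue_l, tongue_r in the frame of cradle below 0.0265 m and z of free_edge in the frame of cradle below 0.026 m and angle between the z axis of module and the z axis of cradle, either way round below 0.03 rad), for 0.2 s.
At the end, for the whole second after the job is handed in: The module lies at rest in the cradle, both tongue tips at least 5 mm in under the lips, flat to 0.03 rad and within about 2 mm of its seated height at both ends; the latch is closed over its free edge (joint over 0.011 m); nothing is held (all of step 2 and value of joint latch above 0.011 m and linear speed of module below 0.02 m/s); the robot touches nothing.
It fails at once if the module is dropped: it moves faster than 0.35 m/s with no finger on it (linear speed of module above 0.35 m/s and contact force between module and the fingers below 0.02 N).
It fails at once if a bystander is moved more than 25 mm (distance of any of multimeter, side_cutters, chip_puller, kapton_roll, screw_dish, parts_box from where it was at the start of the episode above 0.025 m).
It also fails if it takes over 54 s, if anything falls off the work surface, if the arm or the gripper's body presses on something with over 40 N, if the wrist force passes 120 N, or if a joint passes its speed limit or range.

ROBOT

A 7-joint arm with a two-finger parallel gripper is mounted at the origin on a cart in front of the work surface, level with it; the furniture and walls round the work are solid. World frame = base frame: x ahead of the robot, y to its left, z up, the work surface at z = 0. Lengths are in m, angles in rad, forces in N, time in s.
With the tool pointing down it reaches from about 0.4 to 0.9 m from the base axis. Payload 5.5 kg.
Tool frame: the origin (TCP) lies midway between the tips of the shut fingers; the grasp point (between the pads) lies 19 mm behind it (manip.grip_depth is the distance from the TCP to the grasp point, in m); z points along the fingers, y is the line along which they close (so a half turn about z gives the same grasp; the last joint's range is limited). The gripper opens to 92 mm and grips with 3 to 60 N. Pads are 19 mm wide; open, the fingers measure 130 mm over their backs; the gripper's body (75 mm by 190 mm) begins 47 mm behind the grasp point.
Start: joints at [-0.937, 0.501, -0.427, 1.55, 0.221, 1.138, -0.21], TCP at [0.235, 0.606, 0.227] pointing down, gripper open.
Joint ranges: [-2.88, 2.88], [-0.31, 2.03], [-1.54, 1.56], [0.2, 2.42], [-1.41, 4.55], [0.19, 2.02], [-2.57, 2.57]. Speed limits (rad/s): [2.57, 2.57, 3.14, 3.14, 3.14, 3.14, 3.14].

INTERFACE

Orientations are given as a unit quaternion [x, y, z, w].
In Python, from bench import manip, effector, viewer gives the robot as it stands. Calls block until the motion is done:
- manip.move_pose(position, orientation): joint-space move of the TCP to a pose.
- manip.servo_line(position, ori=None, vel=0.15): straight line of the TCP; ori=None keeps the orientation; vel is the mean speed in m/s.
- manip.movej(angles): joint-space move.
- effector.open_jaws() and effector.close(f_grip=None): open the fingers fully, or close them until they stop; f_grip is the grip in N (None keeps the last).
- manip.sleep(seconds).
- manip.solve_ik(position, orientation): joint angles nearest the present ones, or None.
- viewer.get_image(name): name is "scene" or "top" or "wrist"; returns the picture (384x512x3 uint8, red, green, blue); there is no depth.
- viewer.get_calibration(name): a dict with "vfov" (degrees; the focal length in pixels is half the picture's height over the tangent of half this angle, whatever the lens; pixels are square), "cx", "cy" (the principal point, pixels), "eye" and "attitude" of the camera in the world. Camera axes: x right, y down, z forward; pixel columns grow to the right and rows downward; lengths in m; the calibration is good to about 2 mm. A picture is of the moment at which its call begins: read the wrist's pose just before it. get_calibration takes no time and is no camera call; for the wrist camera it gives the pose at the moment of the call.
A pose or a line that the arm cannot do raises manip.PlanningError and nothing moves.
- manip.hand_in(): hands the job in; it is judged then, once.
Readings, each from a call of its own:
- manip.current_clock(): time.
- manip.current_q(): joint angles.
- manip.current_joint_velocities(): joint speeds.
- manip.current_tau(): joint torques, N m.
- manip.current_tool_pos(): TCP position.
- manip.current_tcp_rot(): TCP orientation.
- manip.current_force(): force on the tool from outside, world axes, zero at the start.
- manip.current_wrist_torque(): the same for the moment, N m.
- manip.current_finger_gap(): finger opening in m.
- manip.current_gripper_force(): force on a finger pad.
Only numpy, scipy, OpenCV 4.12 (cv2) and the standard library are available. Lean on these libraries where they do the work, as an engineer would, in place of code of your own. Each camera call takes 0.05 s, during which the arm holds its last target. There are 200 camera calls.

## Working session

There is one attempt and no reset: what is moved stays moved. The work goes in short steps, each a Python script; the robot and the scene stay as the last script left them, time stands still between calls to the robot, and variables do not carry over. Pictures are saved under pics/ and viewed, at most 14 in all, crops included, and the job is handed in when it is done.

```bash
mkdir -p pics; ls; python3 - <<'E'
from bench import manip, effector, viewer
import cv2
for n in ("top","scene"):
    im=viewer.get_image(n); cv2.imwrite(f"pics/{n}0.png",im[:,:,::-1]); print(n,viewer.get_calibration(n))
print(viewer.get_calibration("wrist"),manip.current_tool_pos(),manip.current_tcp_rot(),manip.current_clock())
E
```

```text
pics
top {'vfov': 57.35522156357319, 'cx': 258.0110505634888, 'cy': 188.66161922794868, 'eye': array([0.32002862, 0.02471569, 1.11508571]), 'attitude': array([ 0.71234746, -0.69539849,  0.07361535, -0.05968936])}
scene {'vfov': 44.43771579130085, 'cx': 252.42470950082907, 'cy': 193.470073870479, 'eye': array([-0.73733235,  0.83614746,  0.89381333]), 'attitude': array([-0.41769989,  0.75038871, -0.45449099,  0.23639272])}
{'vfov': 70.3020910170633, 'cx': 260.55561685438727, 'cy': 189.65661822006805, 'eye': array([0.16269912, 0.63266975, 0.38451562]), 'attitude': array([0.81639327, 0.55860282, 0.08185596, 0.12150934])} [0.23536719 0.60522653 0.22578482] [ 1.84311690e-01  9.82867475e-01 -8.36039876e-04 -1.70825258e-04] 0.1
```

View pics/top0.png

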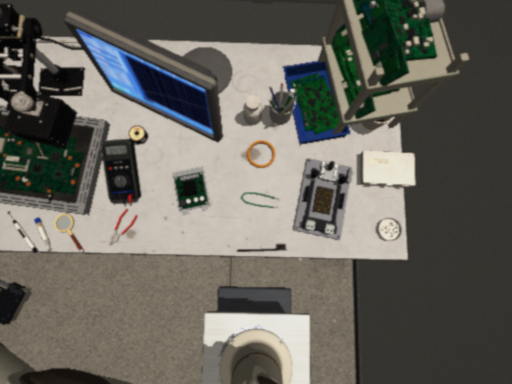

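View pics/scene0.png

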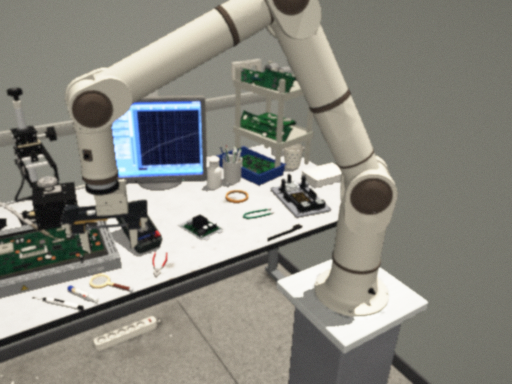

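The top view shows the module at about (190,189), the cradle at (323,198) with its latch at the top near (328,168), the chip puller at (260,200), the parts box at (388,168), the dish at (388,229), the roll at (260,154), the cutters at (123,226) and the multimeter at (121,170). The scene view agrees with this. Next I'll compute rough positions and check the lens.

```bash
cat > h.py <<'E'
import numpy as np, cv2
from scipy.spatial.transform import Rotation as R
from bench import manip, effector, viewer
def K(c): f=192/np.tan(np.radians(c['vfov'])/2); return f,c['cx'],c['cy']
def ray(c,uv):
    f,cx,cy=K(c); d=np.array([(uv[0]-cx)/f,(uv[1]-cy)/f,1.]); return np.array(c['eye']),R.from_quat(c['attitude']).apply(d)
def onplane(c,uv,z):
    e,d=ray(c,uv); return e+d*(z-e[2])/d[2]
def proj(c,p):
    f,cx,cy=K(c); q=R.from_quat(c['attitude']).inv().apply(np.array(p)-c['eye']); return np.array([cx+f*q[...,0]/q[...,2],cy+f*q[...,1]/q[...,2]]).T
def ori(yaw,tilt=0.,pre=0.):   # tool down, then tool x axis along 'yaw'; tilt raises +x side
    return (R.from_euler('z',yaw)*R.from_euler('y',-tilt)*R.from_matrix(np.diag([1,-1,-1.]))*R.from_euler('z',pre))
E
python3 - <<'E'
from h import *
c=viewer.get_calibration("top")
for n,uv,z in [("module",(190,189),0.004),("cradle",(323,198),.03),("box",(388,168),.038),("dish",(388,229),.015),("roll",(260,154),.01),("mm",(121,170),.08),("tablenear",(250,255),0),("puller",(260,200),0),("plinth",(257,350),0),('latch',(328,170),.06),('hook',(318,228),.04)]:
    print(n,onplane(c,uv,z).round(3))
s=viewer.get_calibration("scene")
print(proj(c,[[0,0,0],[.235,.606,.227]]),proj(s,[[0,0,0],[.235,.606,.227]]))
print(onplane(s,(200,225),.02), onplane(s,(300,195),.03))
im=cv2.imread("pics/top0.png")[120:260,160:420]
cv2.imwrite("pics/topcrop.png",cv2.resize(im,None,fx=3,fy=3,interpolation=cv2.INTER_CUBIC))
for d in [((.55,.13),)]:
    pass
E
```

```text
module [0.526 0.223 0.004]
cradle [ 0.503 -0.199  0.03 ]
box [ 0.604 -0.407  0.038]
dish [ 0.412 -0.407  0.015]
roll [0.647 0.001 0.01 ]
mm [0.564 0.42  0.08 ]
tablenear [0.322 0.025 0.   ]
puller [ 0.496 -0.002  0.   ]
plinth [ 0.045 -0.003  0.   ]
latch [ 0.587 -0.21   0.06 ]
hook [ 0.408 -0.181  0.04 ]
[[255.73349027 366.27490811]
 [  8.13069861 286.1558569 ]] [[349.73919598 290.62070918]
 [109.55769134 247.42914861]]
[0.51093622 0.22620321 0.02      ] [ 0.49542965 -0.19767747  0.03      ]
```

View pics/topcrop.png

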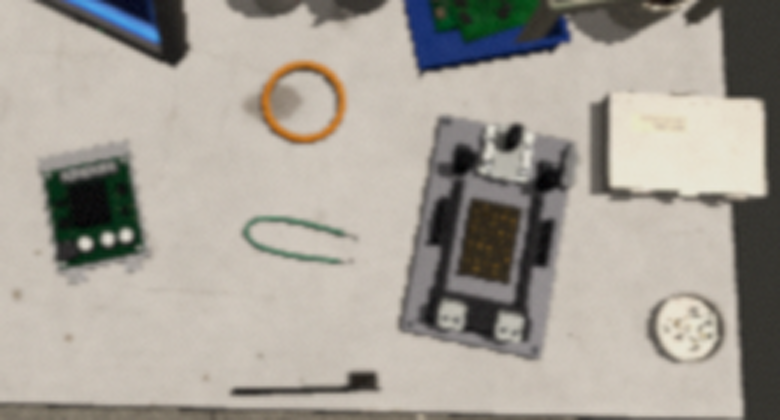

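The crop shows the module with its bare margin at the top (far side) and its tongues toward the robot. The cradle's hook block, two steel lips near (450,315) and (510,325), faces the robot, and its latch fin is at (515,135). The lens matches the calibration, so I'll go straight to wrist views.

```bash
cat >> h.py <<'E'
def look(target,yaw,height,name,pre=0.):
    c=viewer.get_calibration("wrist"); T=R.from_quat(manip.current_tcp_rot()); p=np.array(manip.current_tool_pos())
    off=T.inv().apply(c['eye']-p); ax=T.inv().apply(R.from_quat(c['attitude']).apply([0,0,1]))
    o=ori(yaw,0,pre); e=o.apply(off); a=o.apply(ax)
    eye=np.array(target)-a*(height/-a[2])
    manip.move_pose(list(eye-e),list(o.as_quat())); manip.sleep(0.3)
    c=viewer.get_calibration("wrist"); im=viewer.get_image("wrist"); cv2.imwrite(f"pics/{name}.png",im[:,:,::-1])
    np.save(f"pics/{name}.npy",c,allow_pickle=True); return c,im
E
python3 - <<'E'
from h import *
# flip choice
for nm,p,y in [("mod",[.52,.223,.1],.13),("crad",[.5,-.2,.1],-.15)]:
  for pre in (0,np.pi):
    for t in (0,.45): 
        q=manip.solve_ik(p,list(ori(y,t,pre).as_quat())); print(nm,pre,t,None if q is None else np.round(q,2))
E
```

```text
mod 0 0 [-0.6   0.48  0.19  1.88 -0.12  0.79 -1.79]
mod 0 0.45 [-1.33  0.48  0.9   2.27 -0.96  0.23 -1.1 ]
mod 3.141592653589793 0 [-0.16  0.51 -0.38  1.87  0.25  0.81  1.04]
mod 3.141592653589793 0.45 [-0.48  0.33 -0.1   2.25  0.97  0.27  0.22]
crad 0 0 [-0.17  0.51  0.64  1.96 -0.42  0.8  -1.02]
crad 0 0.45 [ 0.2   0.29  0.23  2.32 -1.08  0.2  -0.29]
crad 3.141592653589793 0 [ 0.23  0.44  0.12  1.95 -0.07  0.76  1.82]
crad 3.141592653589793 0.45 [ 1.17  0.42 -0.87  2.29  1.05  0.23  0.85]
```

```bash
python3 - <<'E'
from h import *
t0=manip.current_clock()
c,im=look([.526,.223,.01],.13,.30,"wm",np.pi)
print(c['eye'],R.from_quat(c['attitude']).as_matrix()[:,2],manip.current_clock()-t0, manip.current_q())
c,im=look([.50,-.199,.03],-.15,.36,"wc",np.pi)
print(c['eye'],manip.current_clock(),manip.current_q())
a=cv2.imread("pics/wm.png");b=cv2.imread("pics/wc.png")
E
```

```text
[0.43516561 0.21163972 0.31005528] [ 0.28735013  0.03747542 -0.95709221] 2.1 [-0.15258237  0.42176596 -0.38148017  1.85220771  0.19510057  0.90406464
  1.07652959]
[ 0.39291782 -0.18191561  0.38984301] 4.1167 [ 0.54296529  0.22083178 -0.23715538  1.90281515  0.0600996   1.02496675
  1.7019159 ]
```

View pics/wm.png

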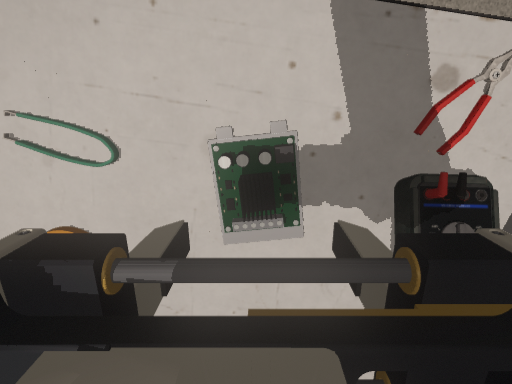

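View pics/wc.png

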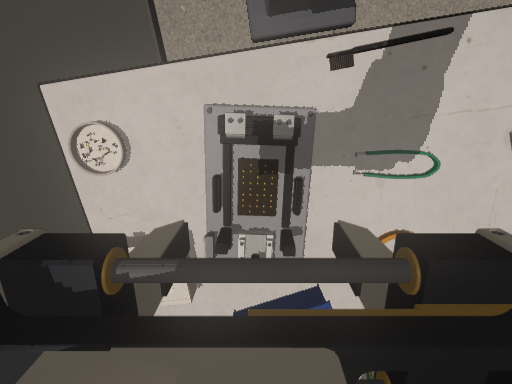

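The module view has plate corners near (209,138), (297,131), (303,236) and (224,243), with tongues at (224,130) and (279,124). The cradle view has lips at (236,124) and (284,124), posts at (224,240) and (288,240), and base corners at (205,105) and (315,107). I'll zoom both for exact pixels.

```bash
python3 - <<'E'
import cv2,numpy as np
a=cv2.imread("pics/wm.png")[110:260,195:315];b=cv2.imread("pics/wc.png")[95:245,200:320]
f=lambda x:cv2.resize(x,None,fx=3.33,fy=4,interpolation=cv2.INTER_CUBIC)
f=lambda x:cv2.resize(x,(396,495),interpolation=cv2.INTER_CUBIC)
cv2.imwrite("pics/z.png",np.hstack([f(a),f(b)]))
E
```

```text
(no output)
```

View pics/z.png

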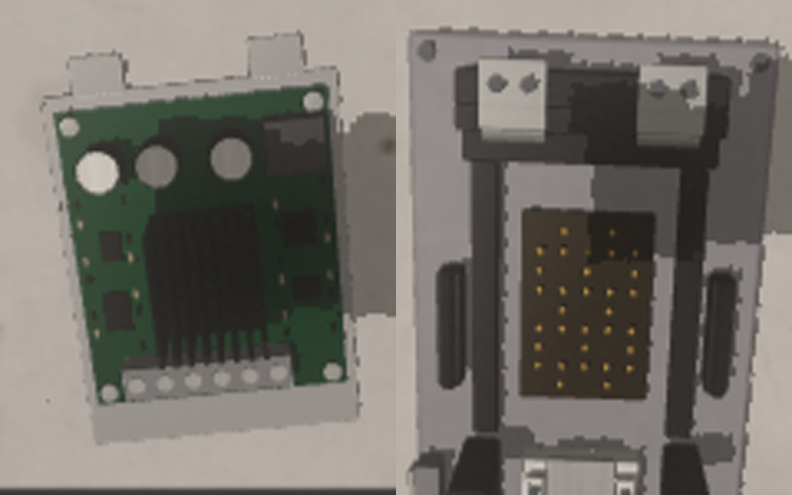

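```bash
python3 - <<'E'
from h import *
cm=np.load("pics/wm.npy",allow_pickle=True).item(); cc=np.load("pics/wc.npy",allow_pickle=True).item()
M=lambda u,v,z=.004:onplane(cm,(195+u/3.3-.35,110+v/3.3-.35),z)
C=lambda u,v,z:onplane(cc,(200+(u-396)/3.3-.35,95+v/3.3-.35),z)
nr,nl,fl,fr=M(42,98),M(337,68),M(357,415),M(97,443); tr,tl=M(93,56),M(272,36)
d=np.linalg.norm
print("len",d(fl-nl),d(fr-nr),"wid",d(nl-nr),d(fl-fr),"tongue sep",d(tl-tr))
x=(fl+fr-nl-nr)[:2]; y=(nl+fl-nr-fr)[:2]; yt=(tl-tr)[:2]
print("yaw",np.arctan2(x[1],x[0]),np.arctan2(-y[0],y[1]),np.arctan2(-yt[0],yt[1]))
ce=(nl+nr+fl+fr)/4; yaw=np.arctan2(-y[0],y[1]); u=np.array([np.cos(yaw),np.sin(yaw)])
print("centre",ce,"free-tongue len",(((fl+fr)/2-(tl+tr)/2)[:2]@u), "from tongues",(tl+tr)[:2]/2+.077*u, 'hs top', M((143+265)/2,(205+365)/2,.04))
# cradle
print("lip corners z44",[C(*p,.044).round(4) for p in [(482,136),(544,136),(640,143),(706,142)]])
print("lip back z44",[C(*p,.044).round(4) for p in [(478,58),(545,60),(638,65),(706,66)]])
print("rails outer/inner z22",[C(*p,.022).round(4) for p in [(471,300),(502,300),(674,300),(705,300),(473,430),(500,430),(667,430),(695,430),(475,180),(704,180),(680,180),(500,180)]])
print("guides z33",[C(*p,.033).round(4) for p in [(437,325),(465,325),(707,330),(737,330),(452,262),(452,389),(722,268),(718,397)]])
print("post z68",[C(*p,.068).round(4) for p in [(466,437),(500,437),(668,443),(702,443)]])
print("base z10",[C(*p,.01).round(4) for p in [(408,30),(777,43),(418,450),(752,330)]])
E
```

```text
len 0.12793493040295792 0.12981010723883835 wid 0.09940569177512772 0.09848953529173451 tongue sep 0.05968914961079618
yaw 0.2314665691069285 0.24007685082874164 0.23906398385361596
centre [0.52823412 0.22061106 0.004     ] free-tongue len 0.1410983832629848 from tongues [0.52860261 0.22051492] hs top [0.52366411 0.21889366 0.04      ]
lip corners z44 [array([ 0.4204, -0.2302,  0.044 ]), array([ 0.4239, -0.2069,  0.044 ]), array([ 0.4319, -0.1713,  0.044 ]), array([ 0.4352, -0.1465,  0.044 ])]
lip back z44 [array([ 0.3922, -0.2264,  0.044 ]), array([ 0.3966, -0.202 ,  0.044 ]), array([ 0.4035, -0.1682,  0.044 ]), array([ 0.4076, -0.1433,  0.044 ])]
rails outer/inner z22 [array([ 0.4891, -0.2506,  0.022 ]), array([ 0.491 , -0.2375,  0.022 ]), array([ 0.5019, -0.1652,  0.022 ]), array([ 0.5038, -0.1522,  0.022 ]), array([ 0.5483, -0.261 ,  0.022 ]), array([ 0.5501, -0.2491,  0.022 ]), array([ 0.5611, -0.1757,  0.022 ]), array([ 0.5629, -0.1634,  0.022 ]), array([ 0.4392, -0.2394,  0.022 ]), array([ 0.4531, -0.1468,  0.022 ]), array([ 0.4516, -0.1565,  0.022 ]), array([ 0.4407, -0.2292,  0.022 ])]
guides z33 [array([ 0.4947, -0.2645,  0.033 ]), array([ 0.4965, -0.253 ,  0.033 ]), array([ 0.5136, -0.1537,  0.033 ]), array([ 0.5154, -0.1414,  0.033 ]), array([ 0.4692, -0.2531,  0.033 ]), array([ 0.5237, -0.2639,  0.033 ]), array([ 0.488 , -0.1447,  0.033 ]), array([ 0.5441, -0.1525,  0.033 ])]
post z68 [array([ 0.5314, -0.2544,  0.068 ]), array([ 0.5333, -0.2413,  0.068 ]), array([ 0.5456, -0.1768,  0.068 ]), array([ 0.5475, -0.1637,  0.068 ])]
base z10 [array([ 0.3773, -0.2566,  0.01  ]), array([ 0.4043, -0.1101,  0.01  ]), array([ 0.5595, -0.2906,  0.01  ]), array([ 0.5243, -0.1322,  0.01  ])]
```

Module: plate 129 x 99 mm, tongue separation 59.7 mm, all matching the given sizes, with centre (0.528, 0.2206) and yaw 0.238. Cradle: yaw about -0.174 and lateral position good, but its x is only known to a few mm. I'll take one more view from further forward to fix the lip edge by two views and find the latch and posts.

```bash
python3 - <<'E'
from h import *
c,im=look([.601,-.2197,.04],-.174,.32,"wc2",np.pi)
print(c['eye'],manip.current_clock())
b=im[0:240,150:370,::-1]
cv2.imwrite("pics/z2.png",cv2.resize(b,None,fx=2.5,fy=2.5,interpolation=cv2.INTER_CUBIC))
E
```

```text
[ 0.50505819 -0.20288117  0.36078055] 5.0083
```

View pics/z2.png

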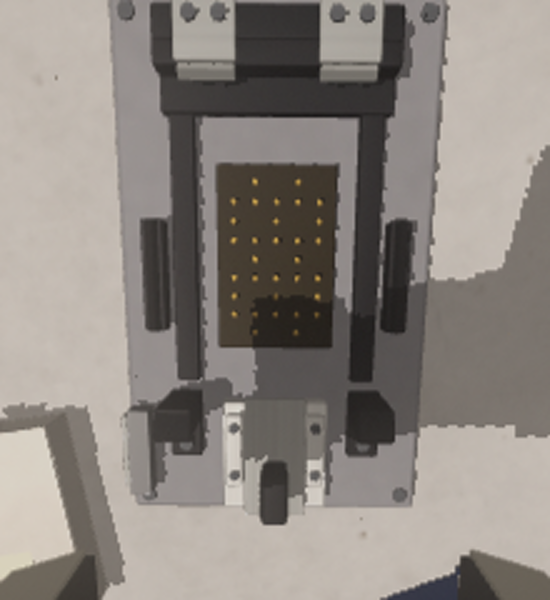

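The second view shows the lips' lower edges at crop v≈80 (u 175–236 and 321–379), rails at u 170–200 and 358–383, post feet at v≈390, and the latch fin at (273,490).

```bash
python3 - <<'E'
from h import *
c=np.load("pics/wc2.npy",allow_pickle=True).item()
C=lambda u,v,z:onplane(c,(150+u/2.5-.3,v/2.5-.3),z)
yaw=-.174
def uv(p,yaw=yaw): return np.round([p[0]*np.cos(yaw)+p[1]*np.sin(yaw),-p[0]*np.sin(yaw)+p[1]*np.cos(yaw)],4)
P=lambda l,z:[uv(C(*p,z)) for p in l]
print("lip low z35",P([(175,80),(236,80),(321,81),(379,81)],.035))
print("lip top z44",P([(173,64),(236,65),(321,65),(379,65)],.044))
print("rails z22",P([(168,120),(384,120),(179,375),(373,375),(196,120),(358,120),(201,375),(351,375)],.022))
print("posts foot z10",P([(168,390),(203,390),(347,390),(376,390)],.01))
print("bolt z32",P([(245,402),(306,402)],.032))
print("fin foot z32",P([(262,462),(287,462)],.032),"fin far top z66",P([(262,522),(287,522),(262,490),(287,490)],.066))
print("base z10",P([(110,2),(446,2),(138,505),(411,506)],.01))
print("board",P([(218,163),(338,165),(219,346),(331,347)],.012))
E
```

```text
lip low z35 [array([ 0.4562, -0.156 ]), array([ 0.4562, -0.1301]), array([ 0.4566, -0.094 ]), array([ 0.4566, -0.0694])]
lip top z44 [array([ 0.4525, -0.1554]), array([ 0.4528, -0.1295]), array([ 0.4529, -0.0946]), array([ 0.4529, -0.0708])]
rails z22 [array([ 0.4691, -0.1616]), array([ 0.4692, -0.0647]), array([ 0.5835, -0.1615]), array([ 0.5836, -0.0651]), array([ 0.4691, -0.1491]), array([ 0.4692, -0.0764]), array([ 0.5835, -0.1506]), array([ 0.5836, -0.076 ])]
posts foot z10 [array([ 0.5931, -0.1693]), array([ 0.5931, -0.1512]), array([ 0.5932, -0.0766]), array([ 0.5932, -0.0615])]
bolt z32 [array([ 0.5952, -0.1284]), array([ 0.5952, -0.0986])]
fin foot z32 [array([ 0.6257, -0.1203]), array([ 0.6257, -0.1078])] fin far top z66 [array([ 0.6448, -0.1197]), array([ 0.6448, -0.1082]), array([ 0.6293, -0.1196]), array([ 0.6293, -0.1082])]
base z10 [array([ 0.4195, -0.1869]), array([ 0.4196, -0.0377]), array([ 0.6562, -0.1887]), array([ 0.6569, -0.0398])]
board [array([ 0.4854, -0.1405]), array([ 0.4864, -0.0841]), array([ 0.5704, -0.1421]), array([ 0.5709, -0.0855])]
```

```bash
cat >> h.py <<'E'
MY=.238; MP=np.array([.5284,.2206,0]); CY=-.177; CP=np.array([.4975,-.2022,0]); GP=-.2
def toolpose(p,Rm):      # module pose -> tool pose (grasp point at module (0,0,34) mm)
    o=Rm*ori(0,GP,np.pi); g=Rm.apply([0,0,.034])+p
    return g+o.apply([0,0,manip.grip_depth]),o
def modflat(dz): return toolpose(MP+[0,0,dz],R.from_euler('z',MY))
def modcr(tx,tz,tilt,dy=0.): # tongue-tip mid (cradle x,z in mm), tilt rad
    Rm=R.from_euler('z',CY)*R.from_euler('y',-tilt)
    tip=CP+R.from_euler('z',CY).apply([tx/1e3,dy/1e3,tz/1e3])
    return toolpose(tip-Rm.apply([-.077,0,.002]),Rm)
def mv(po): manip.move_pose(list(po[0]),list(po[1].as_quat()))
def ln(po,vel=.15): manip.servo_line(list(po[0]),list(po[1].as_quat()),vel)
E
python3 - <<'E'
from h import *
for n,po in [("over",modflat(.08)),("grasp",modflat(0)),("up",modflat(.06)),("pre",modcr(-55,40,.45)),("in",modcr(-77,25.5,.45)),("mid",modcr(-78,24.5,.2)),("flat",modcr(-78,24,0))]:
    q=manip.solve_ik(list(po[0]),list(po[1].as_quat())); print(n,po[0].round(3),None if q is None else np.round(q,2))
E
```

```text
over [0.525 0.22  0.096] [-0.11  0.64 -0.43  1.68  0.23  1.07  1.19]
grasp [0.525 0.22  0.016] [-0.13  0.76 -0.4   1.7   0.28  0.95  1.16]
up [0.525 0.22  0.076] [-0.12  0.67 -0.42  1.69  0.24  1.04  1.18]
pre [ 0.502 -0.203  0.084] [ 0.58  0.37 -0.24  2.15  0.12  0.38  1.65]
in [ 0.481 -0.199  0.07 ] [ 0.59  0.37 -0.24  2.21  0.12  0.33  1.65]
mid [ 0.489 -0.201  0.052] [ 0.51  0.51 -0.21  1.98  0.16  0.66  1.59]
flat [ 0.493 -0.201  0.038] [ 0.46  0.64 -0.19  1.8   0.18  0.91  1.57]
```

```bash
python3 - <<'E'
from h import *
mv(modflat(.08)); ln(modflat(0),.12); 
print(manip.current_tool_pos()-modflat(0)[0], manip.current_force())
effector.close(45); print(manip.current_finger_gap(),manip.current_gripper_force())
ln(modflat(.09),.15); manip.sleep(.2)
print(manip.current_finger_gap(),manip.current_force(),manip.current_wrist_torque(),manip.current_clock())
cv2.imwrite("pics/g.png",viewer.get_image("wrist")[:,:,::-1])
np.save("pics/g.npy",viewer.get_calibration("wrist"),allow_pickle=True)
E
```

```text
[0.00047281 0.00028757 0.00044445] [-0.03693067  0.68332502  0.22761242]
0.03560239677857387 44.99955117702484
0.035909202075720154 [ 0.05255426  0.00714745 -4.07649882] [ 0.15816694 -0.35047245 -0.02215412] 9.35
```

View pics/g.png

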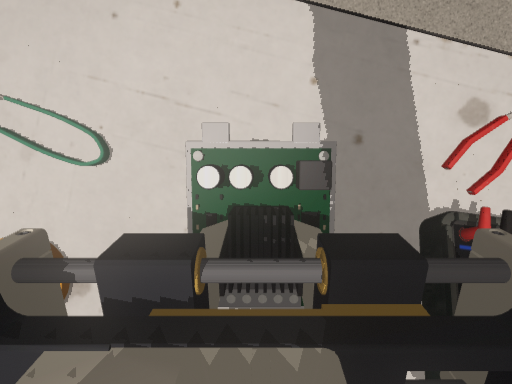

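The module is held square in the jaws. Its tongue tips are at about (215.5,123) and (306,122.5), and the plate corners at (187,142) and (336,142). I'll check these against the predicted pixels.

```bash
python3 - <<'E'
from h import *
c=np.load("pics/g.npy",allow_pickle=True).item()
o=R.from_quat(manip.current_tcp_rot()); p=np.array(manip.current_tool_pos())
Rm=o*ori(0,GP,np.pi).inv(); mp=p-o.apply([0,0,manip.grip_depth])-Rm.apply([0,0,.034])
pts=np.array([[-77,-30,4],[-77,30,4],[-65,-50,4],[-65,50,4]])/1e3
print(mp,Rm.as_euler('zyx'),proj(c,Rm.apply(pts)+mp))
# transit
mv(modcr(-50,60,.45)); manip.sleep(.2); print(manip.current_force(),manip.current_wrist_torque(),manip.current_clock(),manip.current_finger_gap())
im=viewer.get_image("wrist"); cv2.imwrite("pics/t.png",im[:,:,::-1]); np.save("pics/t.npy",viewer.get_calibration("wrist"),allow_pickle=True)
E
```

```text
[0.52766101 0.22031411 0.08891396] [ 0.23805034  0.00189086 -0.0005903 ] [[216.99052909 121.48888674]
 [308.23350306 121.46246919]
 [187.04837825 139.97451566]
 [338.17248248 139.93659182]]
[ 0.13139738 -0.0051505  -3.41758269] [0.03246281 0.48955512 0.01961182] 11.1667 0.03613072289899682
```

View pics/t.png

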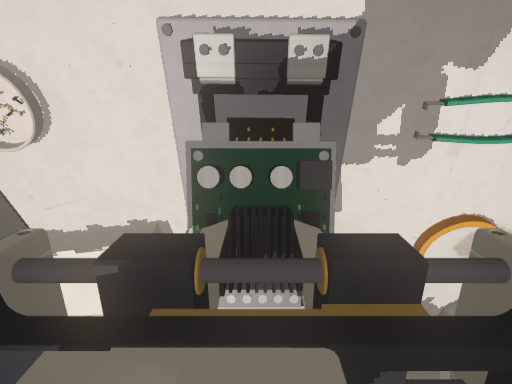

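The tongue tips are at columns 215.5 and 306, and the lip centres are at about 215 and 307.5 at nearly the same depth, so the lateral alignment is good. Next I'll insert in small, force-checked steps.

```bash
python3 - <<'E'
from h import *
c=np.load("pics/t.npy",allow_pickle=True).item()
l=np.array([[-68,-42,35],[-68,42,35],[-68,-18,35],[-68,18,35]])/1e3
print(proj(c,R.from_euler('z',CY).apply(l)+CP))
f0=np.array(manip.current_force()); t0=np.array(manip.current_wrist_torque())
ln(modcr(-58,29,.45),.08); 
x=-58
B=R.from_euler('z',CY).inv()
while x>-80:
    x-=2; ln(modcr(x,26.0 if x>-70 else 25.5,.45),.05); manip.sleep(.05)
    f=B.apply(np.array(manip.current_force())-f0)
    print(x,f.round(1),np.round(np.array(manip.current_wrist_torque())-t0,2))
    if np.linalg.norm(f)>8: break
print(manip.current_clock(),manip.current_finger_gap())
E
```

```text
[[201.4620155   84.26329799]
 [320.29765803  84.47549492]
 [235.42373624  84.32394118]
 [286.353296    84.41488272]]
-60 [-0.1 -0.3  0. ] [ 0.01 -0.01 -0.  ]
-62 [-0.4  0.7  0.2] [ 0.01 -0.    0.02]
-64 [-1.  -0.   0.1] [0.01 0.03 0.  ]
-66 [0.6 0.5 0.3] [ 0.03  0.01 -0.01]
-68 [-0.7 -1.1  0.5] [ 0.01  0.   -0.01]
-70 [ 0.1  0.  -0.4] [-0.    0.02 -0.02]
-72 [-0.9 -0.6  0.3] [-0.05 -0.02 -0.01]
-74 [-0.3  0.5 -1. ] [-0.02 -0.01 -0.01]
-76 [ 0.5 -1.   0.4] [ 0.02 -0.   -0.  ]
-78 [-1.2 -0.5 -0.1] [0.02 0.02 0.04]
-80 [-0.4  0.3  0.1] [0.03 0.02 0.02]
15.0667 0.035872633669024094
```

```bash
cat >> h.py <<'E'
B=R.from_euler('z',CY).inv()
E
python3 - <<'E'
from h import *
f0=np.array(manip.current_force()); x=-80
while x>-84:
    x-=.7; ln(modcr(x,25.5,.45),.04); manip.sleep(.08)
    f=np.mean([B.apply(np.array(manip.current_force())-f0) for _ in range(3)],0); print(x,f.round(1))
    if np.linalg.norm(f)>5: break
xw=x; x=xw+2
ln(modcr(x,25,.45),.04)
for t in np.arange(.40,.04,-.05):
    ln(modcr(x,24.8,t),.06); manip.sleep(.05)
    f=B.apply(np.array(manip.current_force())-f0); print(round(t,2),f.round(1),np.round(manip.current_wrist_torque(),2))
    if np.linalg.norm(f)>15: break
print(xw,manip.current_clock(),manip.current_finger_gap())
im=viewer.get_image("wrist"); cv2.imwrite("pics/s.png",im[:,:,::-1]); np.save("pics/s.npy",viewer.get_calibration("wrist"),allow_pickle=True)
E
```

```text
-80.7 [ 0.1  0.1 -0.7]
-81.4 [ 0.1 -0.3  0.4]
-82.10000000000001 [ 2.1 -0.7 -1.3]
-82.80000000000001 [ 4.3  0.2 -3.1]
0.4 [ 2.8 -0.4  0.9] [ 0.06 -0.18 -0.14]
0.35 [ 1.6 -0.1 -0.2] [ 0.08 -0.17 -0.1 ]
0.3 [1.6 0.2 0.3] [ 0.07 -0.24 -0.08]
0.25 [ 1.2  0.3 -0.2] [ 0.05 -0.26 -0.11]
0.2 [0.7 0.1 1. ] [ 0.12 -0.28 -0.1 ]
0.15 [0.7 0.4 0.8] [-0.03 -0.41 -0.07]
0.1 [-1.  -1.  -0.3] [-0.03 -0.21 -0.04]
0.05 [-0.2 -0.7 -1.2] [ 0.02 -0.3   0.  ]
-82.80000000000001 19.05 0.03590869718293637
```

View pics/s.png

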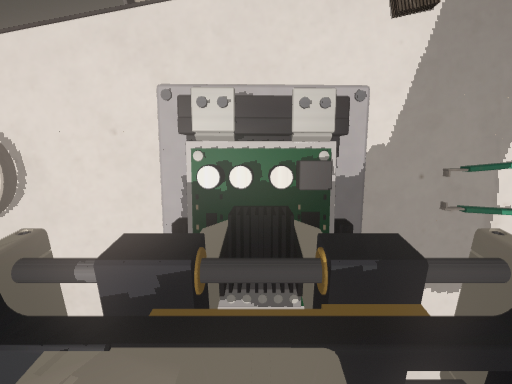

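The tongues are under both lips, and the plate edge at v≈143 sits square against the hook block. Now I'll lay the module flat and press lightly until it seats.

```bash
python3 - <<'E'
from h import *
f0=np.array(manip.current_force()); x=-81
ln(modcr(x,24.6,.0),.05); z=24.6
while z>21:
    manip.sleep(.1); f=B.apply(np.array(manip.current_force())-f0); print(round(z,1),f.round(1),np.round(manip.current_wrist_torque(),2))
    if f[2]>9: break
    z-=.4; ln(modcr(x,z,0),.04)
print(manip.current_clock(),manip.current_finger_gap(),manip.current_tool_pos(),manip.current_tool_pos()-modcr(x,z,0)[0])
E
```

```text
24.6 [ 0.3 -1.6  0.3] [-0.1  -0.36 -0.02]
24.2 [-0.1 -0.6  0.4] [-0.06 -0.36  0.02]
23.8 [-0.4 -0.8  2.6] [ 0.01 -0.12  0.01]
23.4 [-1.9 -1.9  9.4] [ 0.17  0.4  -0.1 ]
20.5 0.035716489886577094 [ 0.48995483 -0.20088842  0.03751279] [ 6.89679083e-05 -5.03708118e-05  5.38042462e-04]
```

```bash
python3 - <<'E'
from h import *
effector.open_jaws(); print(manip.current_finger_gap(),manip.current_force())
p,o=modcr(-81,23.4,0); 
ln((p-o.apply([0,0,.08]),o),.12)
L=lambda x,z:(CP+R.from_euler('z',CY).apply([x/1e3,0,z/1e3]),ori(CY,0,np.pi))
for q in (L(115,140),L(115,38),L(100,38)): print(manip.solve_ik(list(q[0]),list(q[1].as_quat())))
mv(L(115,140)); manip.sleep(.15)
c=viewer.get_calibration("wrist"); im=viewer.get_image("wrist"); cv2.imwrite("pics/f.png",im[:,:,::-1])
np.save("pics/f.npy",c,allow_pickle=True); print(manip.current_clock())
E
```

```text
0.09200271305360007 [-0.09336726 -0.3239745   0.00341306]
[ 0.44616412  0.56207699 -0.19160041  1.6301774   0.12409803  0.96126175
  1.6059846 ]
[ 0.4332428   0.6927422  -0.17424823  1.67641847  0.15711678  0.78611675
  1.58092427]
[ 0.43889737  0.6723139  -0.17465792  1.71662789  0.15670721  0.76626645
  1.5821512 ]
23.0333
```

View pics/f.png

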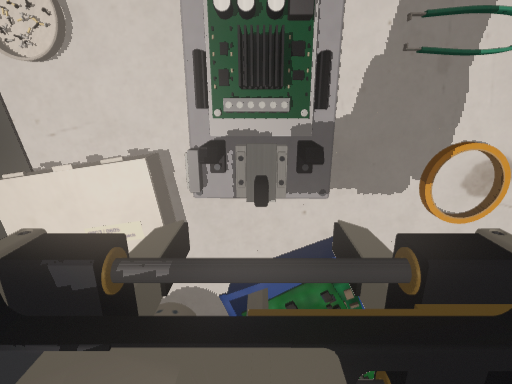

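The module lies flat between the posts, its free edge at v≈135, and the fin is at (261,190), right in the jaws' mid-plane. Next I'll grip the fin and slide the latch.

```bash
python3 - <<'E'
from h import *
L=lambda x,z:(CP+R.from_euler('z',CY).apply([x/1e3,0,z/1e3]),ori(CY,0,np.pi))
ln(L(115,39),.12); f0=np.array(manip.current_force())
effector.close(15); print(manip.current_finger_gap(),manip.current_force()-f0)
f0=np.array(manip.current_force()); x=115
while x>98:
    x-=2 if x>103 else .7
    ln(L(x,39),.04); manip.sleep(.08); f=B.apply(np.array(manip.current_force())-f0); print(round(x,1),f.round(1))
    if abs(f[0])>9: break
effector.open_jaws(); print(manip.current_clock(),manip.current_force())
ln(L(x,160),.15); manip.sleep(.2)
c=viewer.get_calibration("wrist"); im=viewer.get_image("wrist"); cv2.imwrite("pics/e.png",im[:,:,::-1]); print(manip.current_clock())
E
```

```text
0.01175073105711838 [ 0.63768059 -0.45897253 -1.50799858]
113 [ 0.5 -0.2 -1. ]
111 [ 0.6  1.1 -0.6]
109 [ 0.1  2.3 -0.3]
107 [ 0.1  1.8 -0.7]
105 [ 0.5  2.8 -0.8]
103 [ 0.4  3.3 -0.2]
102.3 [ 1.9  3.2 -0.6]
101.6 [ 3.6  3.5 -2.4]
100.9 [ 4.   3.7 -3.7]
100.2 [ 7.3  2.9 -5.6]
99.5 [ 7.8  3.7 -7.2]
98.8 [10.8  2.4 -9.7]
30.55 [ 0.87010727 -0.01703939 -0.82727034]
31.7583
```

View pics/e.png

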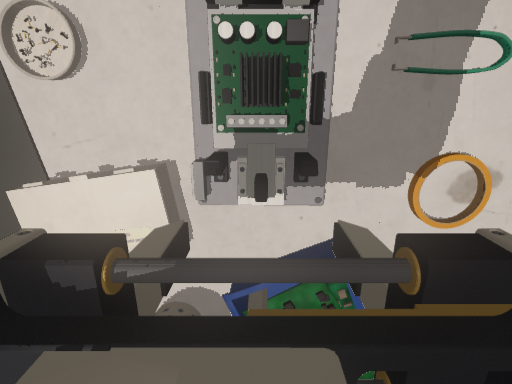

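The bolt's nose, at (260,143), now overlaps the plate's free edge at v≈150. I'll check its position numerically, then hand in.

```bash
python3 - <<'E'
from h import *
c=viewer.get_calibration("wrist")
for n,p,z in [("nose",(260.5,143.5),.032),("free edge",(260,149.5),.026),("card edge/tongue end plate",(260,12),.026)]: print(n,(B.apply(onplane(c,p,z)-CP)*1e3).round(1))
print(manip.hand_in(),manip.current_clock())
E
```

```text
nose [56.4 -1.2 32. ]
free edge [63.6 -1.7 26. ]
card edge/tongue end plate [-64.9  -1.6  26. ]
the job is handed in; nothing more can be done
the job is handed in; nothing more can be done
```

The module is seated in the cradle, released, and latched, with the bolt's nose measured at about cradle x = 56 mm (fully closed). I handed the job in at about 32 s of robot time; no verdict came back.

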